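Load-test a cordless tool battery on the workshop's tester

TASK

The battery pack has been left part-way along the rails of the grey load tester: push it fully home until its catches click, then push the tester's spring-centred switch over to its stop on the side of the cooling fins (never the other way), hold it there for about two seconds without forcing it, and let it spring back to the middle. Then squeeze the pack's two side tabs, slide it back off the rails and stand it upright on the rubber mat beside the other pack, setting it down gently rather than dropping it. Leave the other pack, the bottle, the cup and the wrench where they are.

Things in the scene. Friction and masses are not known exactly. Their poses are not given: they have to be found in the camera images.
- tester: Fixed load tester: grey box 170 (x) x 210 (y) x 62 mm high with aluminium cooling fins along its -y side (to y = -130 mm). Origin: centre of its underside, z up. Rail dock at y = +52 mm, running along x, open towards -x. Switch at x -30, y -52 mm; behind it (x 25 to 75, y -92 to -12 mm) a flat meter, top at z 80 mm, whose needle swings as the switch is held over.
- dock (a point): Where pack_mid lies when the pack is fully home (tester frame x 0, y 52, z 96 mm; axes as the tester's). Dock floor is 30 mm below this point and level to the tester's front edge. Lipped rails, 10 mm high, run from 24 mm before it to an end stop. Two steel keepers for the catches stand 31 to 43 mm to either side, 22 to 4.5 mm before it, 10.5 mm above the dock floor.
- switch_tip (a point): Tip of the switch's upright steel bat lever, 36 mm above its pivot (pivot on the deck's plate: x -30, y -52, z 65 mm in the tester's frame). Round rod of 7 mm, 9 mm thick over its upper half. Free space of 60 mm on the dock's side of it, also with the pack home.
- switch (a joint): Angle of the switch lever, rad: 0 upright in the middle, + tilts towards the fins (tester's -y); stops at +0.40 and -0.40. A spring (0.4 N m/rad) recentres it: about 7 N at the stop when pushed 24 mm above the pivot; more force there only strains the lever.
- pack_mid (a point): Loose battery pack on the tester's rails, about 0.4 kg. This point: its middle, 30 mm above its foot's underside, 25 mm below its top, level with the tabs' middle; x the way it goes in, z up. Black body 90 (x) x 59 (y) mm, from 18 mm below this point up; grey foot 64 x 37 mm under it, on which it also stands. Starts 22 to 34 mm short of home; lifts off once slid back 58 mm from home.
- tab_left (a joint): Spring tab on the pack's +y side, m: 0 out, + pressed in (at most 0.0056). 22 (x) x 24 (z) mm, beside pack_mid, 5.3 mm proud of the body (70 mm across both tabs). Its hook rides over the keeper as the pack goes in (about 10 N push for both) and clicks out within 2 mm of home. It is free when pressed in 4 mm: hold both tabs flush (3 N each) while sliding the pack off.
- tab_right (a joint): Same spring tab on the pack's -y side.
- pack: The same battery pack as pack_mid; this origin is the centre of its foot's underside, axes as pack_mid's.
- mat: Black rubber mat fixed on the bench, 150 (x) x 220 (y) x 3 mm. Origin: centre of its underside. The other pack stands on its +y half; the -y half is free.
- spare_pack: A larger loose pack, 112 x 66 mm (72 over its tabs) and 68 mm high, standing on the mat's +y half. Origin: centre of its underside. Leave it.
- bottle: Amber bottle, 40 mm diameter, 110 mm high, standing on the bench. Origin: centre of its base. Leave it.
- cup: White plastic cup, 72 mm diameter, 85 mm high, standing on the bench. Origin: centre of its base. Leave it.
- wrench: Steel wrench, 170 mm long, lying on the bench along its own x axis. Origin: underside. Leave it.
Things that resemble listed ones, but are neither listed nor needed, are in the scene too. Leave any brown or red look-alike of the pack alone.

How it is judged:
By the outcome, as a careful person would: the job done as asked, in the order asked, and still so for the second after the job is handed in, with the robot touching nothing.
It also fails if it takes over 58 s, if anything falls off the work surface, if the arm or the gripper's body presses on something with over 40 N, if the wrist force passes 120 N, or if a joint passes its speed limit or range.

ROBOT

A 6-joint arm with a two-finger parallel gripper is mounted at the origin on the work surface. World frame = base frame: x ahead of the robot, y to its left, z up, the work surface at z = 0. Lengths are in m, angles in rad, forces in N, time in s.
With the tool pointing down it reaches from about 0.375 to 0.925 m from the base axis. Payload 5.7 kg.
Tool frame: the origin (TCP) lies at the very end of the fingers, on their centre line; the grasp point (between the pads) lies 19 mm behind it; z points along the fingers, y is the line along which they close (so a half turn about z gives the same grasp; the last joint's range is limited). The gripper opens to 85 mm and grips with 20 to 120 N. Pads are 22 mm wide; open, the fingers measure 114 mm over their backs; the gripper's body (76 mm by 85 mm) begins 54 mm behind the grasp point. The pads swing forward as they close: fully open they stand 13 mm farther back than shut.
Start: joints at [1.138, 0.359, 1.51, -0, 1.272, -0.115], TCP at [0.187, 0.57, 0.231] pointing down, gripper open.
Joint ranges: [-2.97, 2.97], [-1.01, 2.36], [0.21, 2.38], [-0.96, 4.11], [0.2, 2.71], [-2.98, 2.98]. Speed limits (rad/s): [2.39, 2.39, 3.14, 3.14, 3.14, 3.14].

INTERFACE

Orientations are given as a unit quaternion [x, y, z, w].
In Python, from plant import manip gives the robot as it stands.
- The arm moves only by the tool carry_out, never from a script. Its argument "steps" is a list of rows, each a list of 3 entries, a list of its own where there are three numbers: the shift along the tool's x, y, z in cm, then the turn, a rotation vector about the tool's x, y, z in rad, then the finger opening in cm, from 0 to 8.54. A call has 1 to 20 rows; each row shifts and turns the commanded pose from where the row before left it, along the tool's axes as they then stand; what a row does not reach is not made up. A row lasts 1/10 s, in which the tool goes at most 50 mm and 8.59 degrees, less where a joint would pass 70% of its speed; a pose out of reach is approached as far as the arm can. A call is refused whole if a number of a shift passes 5 or a number of a turn 0.15, either way. A call with a gripper value outside its range is refused whole. The fingers move at their own pace and stop on an object; the grip force is fixed at half the most. Time passes only in rows, so rows that do not move let the fingers close. It gives the time, the measured TCP pose, the force, the opening and the grip force at its end, in the units of the state.
- manip.get_state(): the state, without advancing time (a new reading comes with each control period).
- manip.grab_frame(name): name is "side" or "top" or "wrist"; returns the picture (400x640x3 uint8, blue, green, red); there is no depth.
- manip.get_calibration(name): a dict with "fx", "fy", "cx", "cy" (pixels), "position" and "attitude" of the camera in the world; the wrist camera has in their place "T_tool_cam" (4x4, takes a point from camera to tool coordinates, whose origin is the TCP and whose axes are the flange's). Camera axes: x right, y up, looking along -z (the intrinsics and any distortion apply to the point x, -y, -z); pixel columns grow to the right and rows downward; lengths in m; the calibration is good to about 2 mm. A picture is of the moment at which its call begins: read the wrist's pose just before it. get_calibration takes no time and is no camera call.
- manip.close_job(): hands the job in; it is judged then, once.
The state is a dict: "time_s": time; "joint_pos": joint angles; "qvel": joint speeds; "joint_efforts": joint torques, N m; "tool_pos": TCP position; "eef_rot": TCP orientation; "contact_force": force on the tool from outside, world axes, zero at the start; "moment": the same for the moment, N m; "grip_width": finger opening in m; "gripper_force": force on a finger pad.
Only numpy, scipy, OpenCV 4.12 (cv2) and the standard library are available. Lean on these libraries where they do the work, as an engineer would, in place of code of your own. Each camera call takes 0.05 s, during which the arm holds its last target. There are 200 camera calls.

## Working session

There is one attempt and no reset: what is moved stays moved. The work goes in short steps, Python scripts to look and compute and a tool call to move; the robot and the scene stay as the last step left them, time stands still between calls to the robot, and variables do not carry over. Pictures are saved under pics/ and viewed, at most 10 in all, crops included, and the job is handed in when it is done.

Besides the shell and the picture viewer there is one more tool, called after ">>>" as name(argument=value, ...) on one line, values as JSON. carry_out: Moves the arm, as the interface text tells. Its arguments: {"type":"object","properties":{"steps":{"type":"array"}},"required":["steps"]}

```bash
mkdir -p pics; ls
python3 - <<'E'
from plant import manip
import cv2,json
s=manip.get_state();print(s)
for n in("side","top","wrist"):
    print(n,manip.get_calibration(n))
    cv2.imwrite(f"pics/{n}0.png",manip.grab_frame(n))
E
```

```text
pics
{'time_s': 0.0, 'joint_pos': array([ 1.13790065e+00,  3.59504759e-01,  1.51144975e+00, -3.92068063e-05,
        1.27246801e+00, -1.15098792e-01]), 'qvel': array([-0.00025387, -0.0004396 ,  0.00117657,  0.00015675,  0.00221606,
       -0.00090123]), 'joint_efforts': array([-4.12294412e-04, -5.27614152e+01, -2.78619629e+01, -5.32385366e-04,
        1.32030307e-02, -1.59262009e-05]), 'tool_pos': array([0.18721788, 0.56932854, 0.23044712]), 'eef_rot': array([ 1.58224851e-01,  9.87402683e-01, -8.85869708e-04, -2.29530078e-04]), 'contact_force': array([ 0.05185174, -0.22310718, -0.24874617]), 'moment': array([ 0.02435321,  0.03989363, -0.00304445]), 'gripper_force': 0.0, 'grip_width': 0.08535418831623967}
side {'fx': 421.55719555647227, 'fy': 421.55719555647227, 'cx': 318.66866551087395, 'cy': 203.68507156018984, 'position': array([-0.1195411 , -0.82949781,  0.81093688]), 'attitude': array([ 0.43765436, -0.17157815, -0.32338851,  0.82124264])}
top {'fx': 390.21946778098794, 'fy': 390.21946778098794, 'cx': 321.0768289451198, 'cy': 199.0306019859362, 'position': array([ 0.33611179, -0.05673676,  1.30068407]), 'attitude': array([-0.06588999,  0.06636871,  0.7062682 , -0.70173993])}
wrist {'fx': 286.3134334688312, 'fy': 286.3134334688312, 'cx': 322.5455358338204, 'cy': 194.29953384864808, 'T_tool_cam': array([[ 1.06675254e-03,  9.63716538e-01,  2.66925638e-01,
         6.71736061e-02],
       [ 9.99998654e-01, -1.36072004e-03,  9.16349983e-04,
         6.61297121e-04],
       [ 1.24631270e-03,  2.66924301e-01, -9.63716693e-01,
        -1.42488552e-01],
       [ 0.00000000e+00,  0.00000000e+00,  0.00000000e+00,
         1.00000000e+00]])}
```

View pics/top0.png

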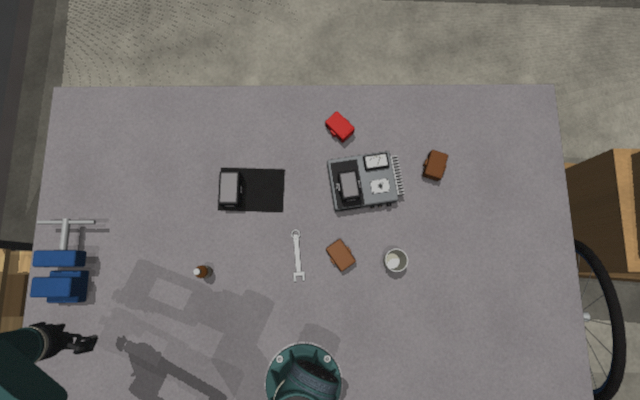

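View pics/side0.png

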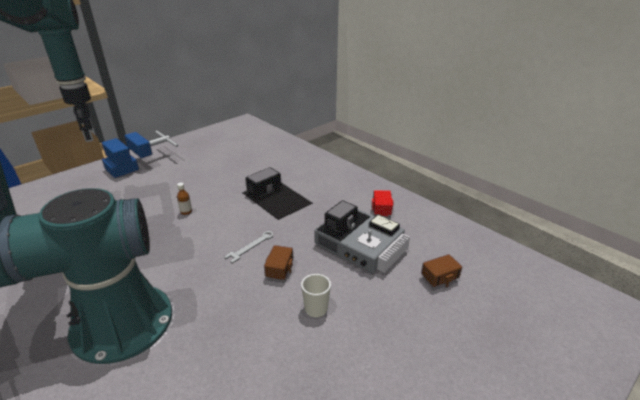

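Top view: pack in the tester's dock at about (348,187), tester around (365,181), fins on the right (398,177). Mat is at (251,190) with the spare pack at (230,188). Candidates for the pack: black pack on the rails (348,187), spare on the mat (230,188), brown (340,255), brown (435,165), red (340,126). I choose the black one on the rails.

```bash
cat > h.py <<'E'
import numpy as np,cv2
from scipy.spatial.transform import Rotation as R
from plant import manip
def cam(n,s=None):
    c=manip.get_calibration(n);K=np.array([[c['fx'],0,c['cx']],[0,c['fy'],c['cy']],[0,0,1.]])
    if n=='wrist':
        s=s or manip.get_state();T=np.array(c['T_tool_cam']);Q=R.from_quat(s['eef_rot']).as_matrix()
        return K,Q@T[:3,:3],Q@T[:3,3]+s['tool_pos']
    return K,R.from_quat(c['attitude']).as_matrix(),np.array(c['position'])
def ray(C,uv):
    K,M,p=C;d=np.linalg.solve(K,[uv[0],uv[1],1]);return p,M@(d*[1,-1,-1])
def atz(C,uv,z):
    p,d=ray(C,uv);return p+d*(z-p[2])/d[2]
def tri(*a):
    A=np.zeros((3,3));b=np.zeros(3);L=[ray(C,uv) for C,uv in a]
    for p,d in L:
        d=d/np.linalg.norm(d);P=np.eye(3)-np.outer(d,d);A+=P;b+=P@p
    X=np.linalg.solve(A,b);return X
def proj(C,X):
    K,M,p=C;v=(M.T@(np.asarray(X)-p))*[1,-1,-1];v=K@v;return v[:2]/v[2]
E
python3 - <<'E'
import cv2
a=cv2.imread('pics/top0.png')[140:220,210:410];b=cv2.imread('pics/side0.png')[155:285,235:435]
f=lambda i:cv2.resize(i,None,fx=4,fy=4,interpolation=cv2.INTER_CUBIC)
cv2.imwrite('pics/c1.png',f(a));cv2.imwrite('pics/c2.png',f(b))
E
```

```text
(no output)
```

View pics/c1.png

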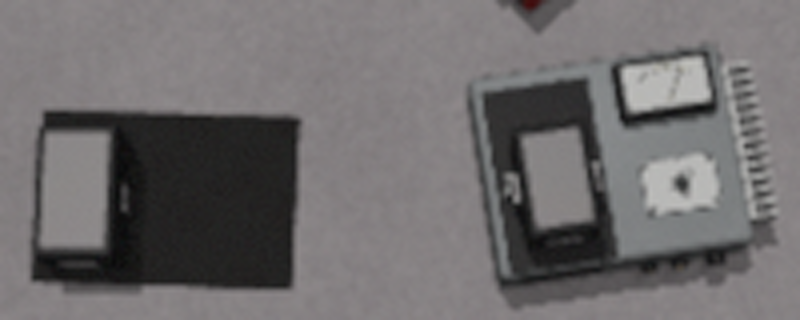

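View pics/c2.png

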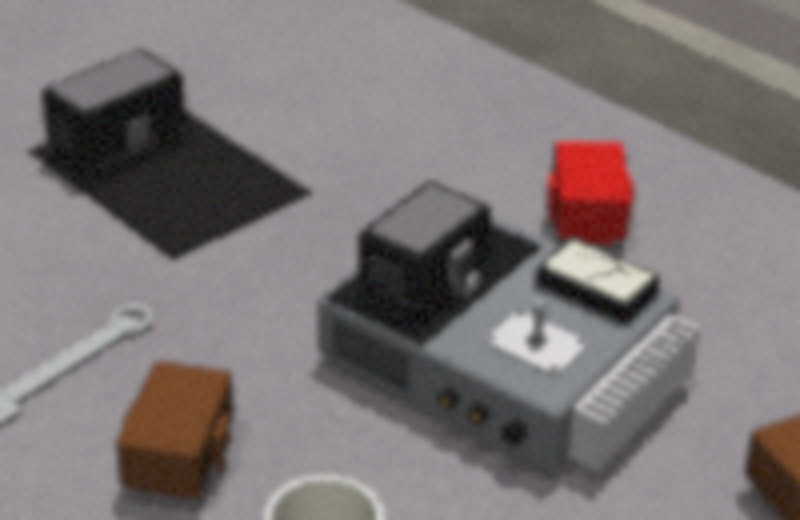

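c1 crop (4x, offset 210,140): tester top corners near (470,85),(717,45),(748,240),(500,280); pack top (520,128),(583,125),(597,225),(533,235); lever tip ~(685,178); mat (44,112),(299,119),(292,287),(32,280). c2 (4x, offset 235,155): pack top (362,237),(432,182),(490,208),(423,255); lever tip (538,300).

Run:
```python
from h import *
np.set_printoptions(precision=4,suppress=True)
t,s=cam('top'),cam('side')
T=lambda u,v:(210+u/4,140+v/4); S=lambda u,v:(235+u/4,155+v/4)
P=[T(*x) for x in[(533,235),(520,128),(583,125),(597,225)]]
Q=[S(*x) for x in[(362,237),(432,182),(490,208),(423,255)]]
X=np.array([tri((t,a),(s,b)) for a,b in zip(P,Q)]);print("pack top",X,X.mean(0))
print('tip',tri((t,T(685,178)),(s,S(538,300))))
print('tester corner tri',tri((t,T(500,280)),(s,S(322,305))),tri((t,T(748,240)),(s,S(565,415))))
C=np.array([atz(t,T(*x),.062) for x in[(500,280),(470,85),(717,45),(748,240)]]);print("tester",C,C.mean(0))
for a,b in((0,1),(3,2)):d=C[b]-C[a];print('yaw x',np.arctan2(d[1],d[0]),np.hypot(*d[:2]))
for a,b in((1,2),(0,3)):d=C[a]-C[b];print('yaw y',np.arctan2(-d[0],d[1]),np.hypot(*d[:2]))
M=np.array([atz(t,T(*x),.003) for x in[(32,280),(44,112),(299,119),(292,287)]]);print("mat",M,M.mean(0))
print('mat side',[atz(s,S(*x),.003) for x in[(310,192),(175,257)]])
sp=np.array([atz(t,T(*x),.071) for x in[(38,247),(45,130),(118,130),(107,252)]]);print('spare',sp)
print(R.from_quat(manip.get_state()['eef_rot']).as_matrix())
```

```text
pack top [[ 0.5606 -0.1265  0.1171]
 [ 0.6434 -0.1167  0.1223]
 [ 0.6478 -0.1675  0.1215]
 [ 0.5685 -0.1767  0.1235]] [ 0.6051 -0.1469  0.1211]
tip [ 0.6093 -0.2487  0.1033]
tester corner tri [ 0.5379 -0.1046  0.0551] [ 0.5701 -0.307   0.059 ]
tester [[ 0.5347 -0.1029  0.062 ]
 [ 0.6973 -0.0803  0.062 ]
 [ 0.7303 -0.2849  0.062 ]
 [ 0.5661 -0.3035  0.062 ]] [ 0.6321 -0.1929  0.062 ]
yaw x 0.13786717914136865 0.16414513787185975
yaw x 0.11302560206447705 0.1652189349627945
yaw y 0.1598539588433667 0.2072113082826639
yaw y 0.15526307693271146 0.20308807682541044
mat [[0.5467 0.2888 0.003 ]
 [0.6928 0.2848 0.003 ]
 [0.6852 0.0657 0.003 ]
 [0.5393 0.0699 0.003 ]] [0.616  0.1773 0.003 ]
mat side [array([0.6857, 0.0682, 0.003 ]), array([0.5414, 0.0728, 0.003 ])]
spare [[0.5624 0.2671 0.071 ]
 [0.659  0.2655 0.071 ]
 [0.6586 0.2062 0.071 ]
 [0.558  0.2117 0.071 ]]
[[-0.9499  0.3125 -0.0006]
 [ 0.3125  0.9499 -0.0013]
 [ 0.0002 -0.0015 -1.    ]]
```

>>> carry_out(steps=[[[0, 0, 0], [0, 0, -0.14], 0], [[0, 0, 0], [0, 0, -0.14], 0], [[0, 0, 0], [0, 0, -0.14], 0], [[0, 0, 0], [0, 0, -0.04], 0], [[-1.4, -4.6, 0], [0, 0, 0], 0], [[-1.4, -4.7, 0], [0, 0, 0], 0], [[-1.4, -4.7, 0], [0, 0, 0], 0], [[-1.4, -4.7, 0], [0, 0, 0], 0], [[-1.4, -4.7, 0], [0, 0, 0], 0], [[-1.4, -4.7, 0], [0, 0, 0], 0], [[-1.4, -4.7, 0], [0, 0, 0], 0], [[-1.4, -4.7, 0], [0, 0, 0], 0], [[-1.4, -4.7, 0], [0, 0, 0], 0], [[-1.4, -4.7, 0], [0, 0, 0], 0], [[-1.4, -4.7, 0], [0, 0, 0], 0], [[-1.4, -4.7, 0], [0, 0, 0], 0], [[-1.4, -4.7, 0], [0, 0, 0], 0], [[-1.4, -4.7, 0], [0, 0, 0], 0], [[-1.4, -4.7, 0], [0, 0, 0], 0], [[-1.4, -4.7, 0], [0, 0, 0], 0]])

```text
time_s: 2.15
tool_pos: [0.5159, -0.1438, 0.2311]
eef_rot: [-0.071, 0.997, 0.0, -0.0]
contact_force: [1.2, 0.8, -0.2]
grip_width: -0.0002
gripper_force: 0.0
```

Run:
```python
from h import *
s=manip.get_state();im=manip.grab_frame('wrist')
import pickle;pickle.dump(s,open('w1.pkl','wb'))
print(s['time_s'],s['tool_pos'],s['joint_pos'],np.arctan2(*R.from_quat(s['eef_rot']).as_matrix()[[0,1],[1,1]]*[-1,1]),s['contact_force'],s['grip_width'])
cv2.imwrite('pics/w1.png',cv2.resize(im,None,fx=1.25,fy=1.25,interpolation=cv2.INTER_CUBIC))
```

```text
2.15 [ 0.51593992 -0.14379974  0.23114825] [-4.00858905e-01  2.66753507e-01  1.64879289e+00  6.94814066e-05
  1.22632251e+00 -2.11338198e+00] 0.141703258714267 [ 1.16777783  0.84316146 -0.20606858] -0.00024282861674088362
```

View pics/w1.png

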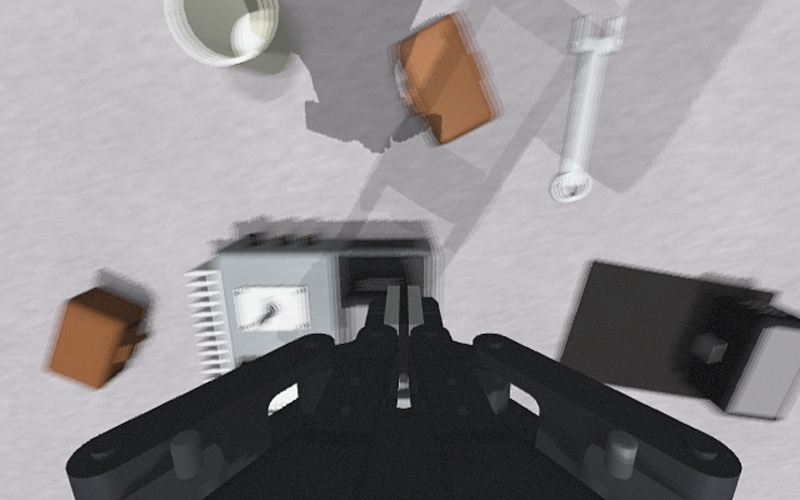

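Blurred (arm still settling), and the fingers hide the pack; it lies behind them at about (400,300). Lever at (265,310). I need a view from beyond the pack.

>>> carry_out(steps=[[[-4.5, 0, 0], [0, 0, 0], 0], [[-4.5, -1, 0], [0, 0, 0], 0], [[-4.5, -1, 0], [0, 0, 0], 0], [[0, 0, 0], [0, 0, 0], 0], [[0, 0, 0], [0, 0, 0], 0], [[0, 0, 0], [0, 0, 0], 0], [[0, 0, 0], [0, 0, 0], 0]])

```text
time_s: 2.9
tool_pos: [0.6507, -0.1421, 0.2314]
eef_rot: [-0.071, 0.997, 0.0, -0.001]
contact_force: [-0.9, -0.2, 0.6]
grip_width: -0.0003
gripper_force: 0.0
```

Run:
```python
from h import *
s=manip.get_state();im=manip.grab_frame('wrist')
import pickle;pickle.dump(s,open('w2.pkl','wb'))
print(s['time_s'],s['tool_pos'],s['contact_force'])
cv2.imwrite('pics/w2.png',cv2.resize(im[0:330,100:500],None,fx=2,fy=2,interpolation=cv2.INTER_CUBIC)[:600])
```

```text
2.9 [ 0.65071485 -0.1421032   0.23140591] [-0.91394425 -0.23680299  0.64980965]
```

View pics/w2.png

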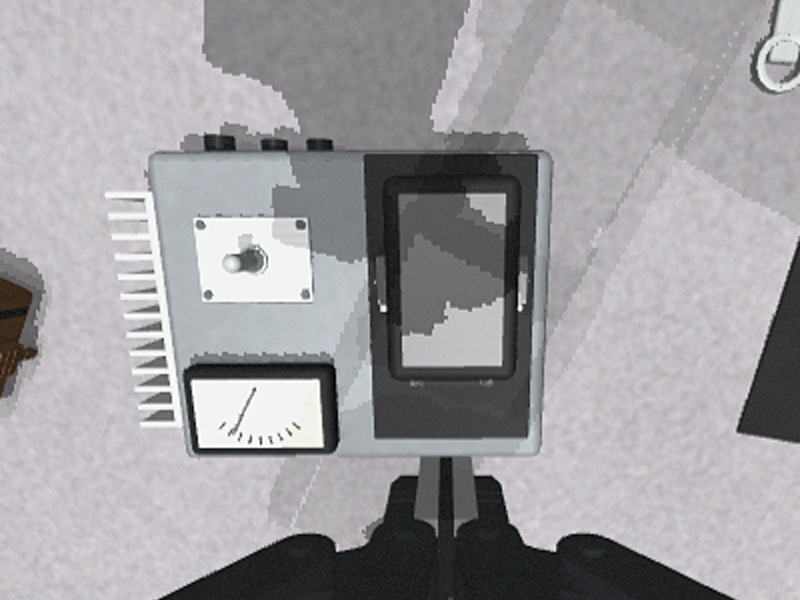

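w2 (2x, offset 100,0): pack's grey top (399,193),(507,193),(504,369),(401,369); tabs' edges at (380,285),(522,280); switch plate (195,218),(312,218),(313,302),(205,302), lever tip (233,263); tester deck corners (150,153),(551,152),(539,456),(187,456).

Run:
```python
from h import *
import pickle
np.set_printoptions(precision=4,suppress=True)
w=cam('wrist',pickle.load(open('w2.pkl','rb')));t=cam('top')
W=lambda u,v:(100+u/2,v/2);T=lambda u,v:(210+u/4,140+v/4)
tp=np.mean([(533,235),(520,128),(583,125),(597,225)],0)
print('pack tri',tri((w,W(453,281)),(t,T(*tp))))
P=np.array([atz(w,W(*x),.121) for x in[(399,193),(507,193),(504,369),(401,369)]]);print('pack',P.mean(0))
ya=lambda d:np.arctan2(d[1],d[0])
print('yaws',ya(P[3]-P[0]),ya(P[2]-P[1]),np.linalg.norm(P[3]-P[0]),np.linalg.norm(P[1]-P[0]))
C=np.array([atz(w,W(*x),.062) for x in[(150,153),(551,152),(539,456),(187,456)]]);print('tester',C,C.mean(0))
print('yaws',ya(C[3]-C[0]),ya(C[2]-C[1]),ya(C[1]-C[0])-np.pi/2,ya(C[2]-C[3])-np.pi/2,np.linalg.norm(C[3]-C[0]),np.linalg.norm(C[1]-C[0]))
L=np.array([atz(w,W(*x),.065) for x in[(195,218),(312,218),(313,302),(205,302)]]);print('plate',L.mean(0))
print('tip',atz(w,W(233,263),.101),tri((w,W(233,263)),(t,T(685,178))))
```

```text
pack tri [ 0.604  -0.1458  0.1263]
pack [ 0.6064 -0.1449  0.121 ]
yaws 0.13379560410707872 0.15387460134008382 0.07574782761811721 0.04522966725333235
tester [[ 0.5682 -0.3052  0.062 ]
 [ 0.5387 -0.1038  0.062 ]
 [ 0.7022 -0.0791  0.062 ]
 [ 0.7316 -0.2826  0.062 ]] [ 0.6352 -0.1927  0.062 ]
yaws 0.13748952052782365 0.1498568217352833 0.14533662225483734 0.14367445182316363 0.16495361475456133 0.20359088023500765
plate [ 0.6138 -0.2478  0.065 ]
tip [ 0.613  -0.2473  0.101 ] [ 0.6132 -0.2512  0.0875]
```

>>> carry_out(steps=[[[4, 0.2, 0], [0, 0, 0], 0], [[4, 0.2, 0], [0, 0, 0], 0], [[4.1, 0, 0], [0, 0, 0], 0], [[0, 0, 4], [0, 0, 0], 0], [[0, 0, 4], [0, 0, 0], 0], [[0, 0, 4], [0, 0, 0], 0], [[0, 0, 2.5], [0, 0, 0], 0], [[0, 0, 0], [0, 0, 0], 0], [[-0.5, 0, 0], [0, 0, 0], 0], [[-0.5, 0, 0], [0, 0, 0], 0], [[-0.5, 0, 0], [0, 0, 0], 0], [[-0.3, 0, 0], [0, 0, 0], 0], [[-0.3, 0, 0], [0, 0, 0], 0], [[-0.3, 0, 0], [0, 0, 0], 0], [[0, 0, 0], [0, 0, 0], 0]])

```text
time_s: 4.45
tool_pos: [0.5556, -0.1522, 0.0864]
eef_rot: [-0.071, 0.997, -0.0, -0.0]
contact_force: [-2.0, -0.0, 0.7]
grip_width: -0.0
gripper_force: 1.1
```

>>> carry_out(steps=[[[-0.3, 0, 0], [0, 0, 0], 0], [[-0.3, 0, 0], [0, 0, 0], 0], [[-0.3, 0, 0], [0, 0, 0], 0], [[-0.3, 0, 0], [0, 0, 0], 0], [[0, 0, 0], [0, 0, 0], 0]])

```text
time_s: 4.95
tool_pos: [0.5676, -0.1504, 0.0861]
eef_rot: [-0.071, 0.997, 0.0, -0.0]
contact_force: [-1.3, -0.8, -1.0]
grip_width: -0.0002
gripper_force: 0.9
```

>>> carry_out(steps=[[[-0.3, 0, 0], [0, 0, 0], 0], [[-0.2, 0, 0], [0, 0, 0], 0], [[-0.1, 0, 0], [0, 0, 0], 0]])

```text
time_s: 5.25
tool_pos: [0.5719, -0.1497, 0.0861]
eef_rot: [-0.071, 0.997, 0.0, -0.002]
contact_force: [-9.7, -3.0, 6.0]
grip_width: -0.0001
gripper_force: 5.0
```

>>> carry_out(steps=[[[-0.1, 0, 0], [0, 0, 0], 0], [[-0.1, 0, 0], [0, 0, 0], 0], [[-0.1, 0, 0], [0, 0, 0], 0]])

```text
time_s: 5.55
tool_pos: [0.5718, -0.1496, 0.0861]
eef_rot: [-0.072, 0.997, 0.0, -0.004]
contact_force: [-18.2, -5.9, 13.4]
grip_width: -0.0002
gripper_force: 9.5
```

>>> carry_out(steps=[[[-0.1, 0, 0], [0, 0, 0], 0], [[-0.1, 0, 0], [0, 0, 0], 0], [[0, 0, 0], [0, 0, 0], 0]])

```text
time_s: 5.85
tool_pos: [0.5718, -0.1496, 0.0861]
eef_rot: [-0.072, 0.997, 0.0, -0.006]
contact_force: [-22.5, -7.0, 16.3]
grip_width: -0.0001
gripper_force: 11.3
```

Run:
```python
from h import *
a=manip.grab_frame('top')[140:220,310:410];b=manip.grab_frame('side')[190:290,305:415]
f=lambda i:cv2.resize(i,None,fx=4,fy=4,interpolation=cv2.INTER_CUBIC)[:400,:400]
a=f(a);b=f(b);o=np.zeros((400,800,3),np.uint8);o[:a.shape[0],:400]=a;o[:b.shape[0],400:400+b.shape[1]]=b
cv2.imwrite('pics/c3.png',o)
t=cam('top')
for n,m in(('dock',(0.6278,-.141)),('start',(.6055,-.1445))):
  for dx in(-38,38):
    X=np.array([m[0]+dx*1e-3*.9897,m[1]+dx*1e-3*.1435,.121]);print(n,dx,(proj(t,X)-[310,140])*4,(proj(cam('side'),X)-[305,190])*4+[400,0])
print(manip.get_state()['joint_pos'])
```

```text
dock -38 [158.14382754 196.64833528] [531.84629604  87.88702661]
dock 38 [142.2716778  102.67720475] [593.04772017  41.93810567]
start -38 [163.26664482 224.92659216] [512.99398382 102.40184441]
start 38 [147.28142883 130.30965251] [575.67425098  55.3282896 ]
[-0.36959785  0.51300949  1.66706538 -0.00596235  0.97259176 -2.08046098]
```

View pics/c3.png

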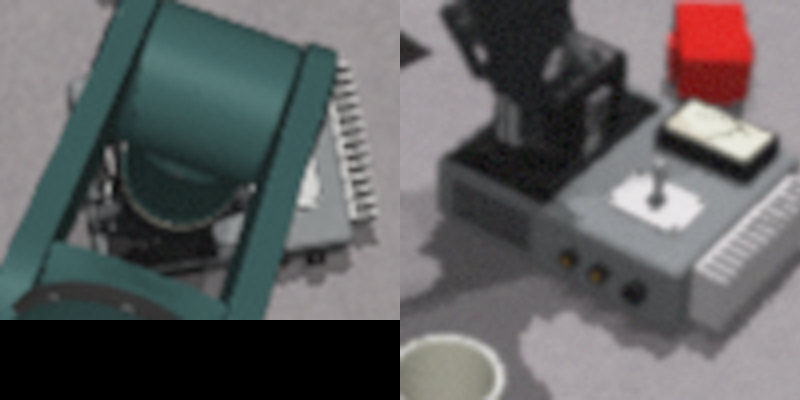

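Side crop: the pack's near front corner is at about (625,60), up from about (610,68), so it moved roughly 18 mm or more. The top view is hidden by the arm. I'll look from beyond the pack, as before.

>>> carry_out(steps=[[[1.5, 0, 0], [0, 0, 0], 0], [[1.5, 0, 0], [0, 0, 0], 0], [[0, 0, -5], [0, 0, 0], 0], [[0, 0, -5], [0, 0, 0], 0], [[-3, 0, -4.5], [0, 0, 0], 0], [[-4.5, 0, 0], [0, 0, 0], 0], [[-4, 0, 0], [0, 0, 0], 0], [[0, 0, 0], [0, 0, 0], 0], [[0, 0, 0], [0, 0, 0], 0], [[0, 0, 0], [0, 0, 0], 0], [[0, 0, 0], [0, 0, 0], 0]])

```text
time_s: 7.05
tool_pos: [0.6592, -0.1373, 0.2278]
eef_rot: [-0.071, 0.997, 0.0, -0.0]
contact_force: [0.3, 0.2, 0.3]
grip_width: 0.0003
gripper_force: 0.0
```

Run:
```python
from h import *
s=manip.get_state();im=manip.grab_frame('wrist')
import pickle;pickle.dump(s,open('w3.pkl','wb'))
print(s['time_s'],s['tool_pos'],s['contact_force'])
cv2.imwrite('pics/w3full.png',im)
cv2.imwrite('pics/w3.png',cv2.resize(im[0:300,100:500],None,fx=2,fy=2,interpolation=cv2.INTER_CUBIC))
```

```text
7.05 [ 0.65921883 -0.13727264  0.22779619] [0.26156682 0.19065883 0.34288679]
```

View pics/w3.png

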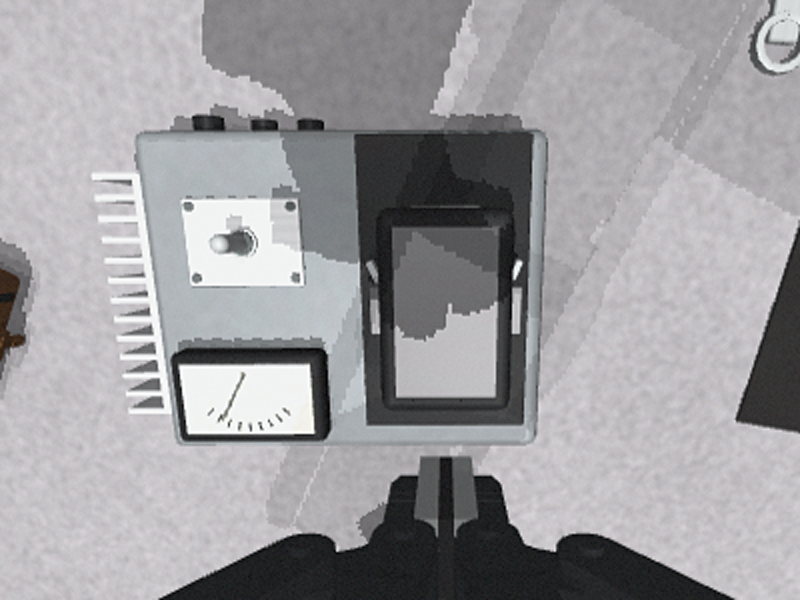

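w3: pack's grey top now (390,226),(500,226),(496,398),(394,398); deck corners (136,132),(546,132),(535,443),(178,443); the angled hooks/keepers show at (373,270) and (517,270) with tabs out at (375,310),(516,310).

Run:
```python
from h import *
import pickle
np.set_printoptions(precision=4,suppress=True)
c,s_=np.cos(.144),np.sin(.144);Rm=np.array([[c,s_],[-s_,c]])
W=lambda u,v:(100+u/2,v/2)
for f,Pk,Ck,Sk in(('w2',[(399,193),(507,193),(504,369),(401,369)],[(150,153),(551,152),(539,456),(187,456)],[(195,218),(312,218),(313,302),(205,302)]),
 ('w3',[(390,226),(500,226),(496,398),(394,398)],[(136,132),(546,132),(535,443),(178,443)],[(181,197),(302,197),(304,286),(190,286)])):
    w=cam('wrist',pickle.load(open(f+'.pkl','rb')))
    A=lambda L,z:np.array([atz(w,W(*x),z)[:2] for x in L])
    P=A(Pk,.121);C=A(Ck,.062);S=A(Sk,.065)
    o=C.mean(0);print(f,'tester',o,'pack in tester',Rm@(P.mean(0)-o),'plate',Rm@(S.mean(0)-o),'pack x lo/hi',[(Rm@(p-o))[0] for p in P], 'deck', [(Rm@(p-o)) for p in C])
```

```text
w2 tester [ 0.6352 -0.1927] pack in tester [-0.0216  0.0515] plate [-0.029  -0.0515] pack x lo/hi [np.float64(-0.05946627901444124), np.float64(-0.05942522738901031), np.float64(0.016302570879462627), np.float64(0.016277595481988295)] deck [array([-0.0824, -0.1018]), array([-0.0827,  0.1018]), array([0.0826, 0.1028]), array([ 0.0825, -0.1028])]
w3 tester [ 0.635  -0.1924] pack in tester [0.0007 0.0514] plate [-0.0293 -0.0524] pack x lo/hi [np.float64(-0.036900858093442256), np.float64(-0.03684832987830915), np.float64(0.0382126149168821), np.float64(0.038177720580283375)] deck [array([-0.0825, -0.1023]), array([-0.0822,  0.1016]), array([0.0824, 0.1028]), array([ 0.0823, -0.102 ])]
```

Pack is home (0.7 mm within measurement, tabs out). Next is the switch.

>>> carry_out(steps=[[[3.1, -3.4, 0], [0, 0, 0], 0], [[3.1, -3.4, 0], [0, 0, 0], 0], [[0, 0, 4], [0, 0, 0], 0], [[0, 0, 4], [0, 0, 0], 0], [[0, 0, 4], [0, 0, 0], 0], [[0, 0, 2], [0, 0, 0], 0], [[0, 0, 0], [0, 0, 0], 0], [[0, -0.4, 0], [0, 0, 0], 0], [[0, -0.4, 0], [0, 0, 0], 0], [[0, -0.2, 0], [0, 0, 0], 0], [[0, 0, 0], [0, 0, 0], 0], [[0, 0, 0], [0, 0, 0], 0], [[0, 0, 0], [0, 0, 0], 0]])

```text
time_s: 8.4
tool_pos: [0.61, -0.2232, 0.0883]
eef_rot: [-0.071, 0.997, -0.0, 0.0]
contact_force: [0.8, 0.2, -0.2]
grip_width: 0.0001
gripper_force: 0.0
```

>>> carry_out(steps=[[[0, -0.2, 0], [0, 0, 0], 0], [[0, -0.2, 0], [0, 0, 0], 0], [[0, 0, 0], [0, 0, 0], 0]])

```text
time_s: 8.7
tool_pos: [0.6105, -0.2275, 0.0879]
eef_rot: [-0.071, 0.997, -0.0, -0.0]
contact_force: [0.2, 0.6, -0.3]
grip_width: 0.0003
gripper_force: 0.0
```

>>> carry_out(steps=[[[0, -0.2, 0], [0, 0, 0], 0], [[0, -0.2, 0], [0, 0, 0], 0], [[0, 0, 0], [0, 0, 0], 0]])

```text
time_s: 9.0
tool_pos: [0.6111, -0.2315, 0.0879]
eef_rot: [-0.071, 0.997, -0.0, 0.0]
contact_force: [0.5, -1.1, 0.0]
grip_width: -0.0002
gripper_force: 0.0
```

>>> carry_out(steps=[[[0, -0.2, 0], [0, 0, 0], 0], [[0, -0.2, 0], [0, 0, 0], 0], [[0, 0, 0], [0, 0, 0], 0]])

```text
time_s: 9.3
tool_pos: [0.6116, -0.2353, 0.088]
eef_rot: [-0.071, 0.997, 0.0, -0.0]
contact_force: [-0.3, 1.0, 0.3]
grip_width: -0.0004
gripper_force: 0.6
```

>>> carry_out(steps=[[[0, -0.2, 0], [0, 0, 0], 0], [[0, -0.2, 0], [0, 0, 0], 0], [[0, 0, 0], [0, 0, 0], 0]])

```text
time_s: 9.6
tool_pos: [0.6121, -0.239, 0.0879]
eef_rot: [-0.071, 0.997, 0.0, -0.0]
contact_force: [-0.3, 2.5, 1.7]
grip_width: 0.0001
gripper_force: 1.3
```

>>> carry_out(steps=[[[0, -0.2, 0], [0, 0, 0], 0], [[0, 0, 0], [0, 0, 0], 0]])

```text
time_s: 9.8
tool_pos: [0.6124, -0.2409, 0.0878]
eef_rot: [-0.071, 0.997, 0.0, -0.0]
contact_force: [-0.2, 2.3, 1.3]
grip_width: -0.0001
gripper_force: 1.5
```

>>> carry_out(steps=[[[0, -0.2, 0], [0, 0, 0], 0], [[0, -0.1, 0], [0, 0, 0], 0], [[0, 0, 0], [0, 0, 0], 0]])

```text
time_s: 10.1
tool_pos: [0.6127, -0.2437, 0.0876]
eef_rot: [-0.071, 0.997, 0.0, -0.0]
contact_force: [0.7, 4.3, -1.1]
grip_width: 0.0001
gripper_force: 1.9
```

>>> carry_out(steps=[[[0, -0.1, 0], [0, 0, 0], 0], [[0, 0, 0], [0, 0, 0], 0]])

```text
time_s: 10.3
tool_pos: [0.6127, -0.2447, 0.0876]
eef_rot: [-0.071, 0.997, 0.0, -0.0]
contact_force: [0.1, 5.5, -1.1]
grip_width: -0.0003
gripper_force: 2.0
```

>>> carry_out(steps=[[[0, -0.1, 0], [0, 0, 0], 0], [[0, 0, 0], [0, 0, 0], 0]])

```text
time_s: 10.5
tool_pos: [0.6127, -0.2455, 0.0876]
eef_rot: [-0.071, 0.997, 0.0, -0.0]
contact_force: [-0.1, 5.3, -1.6]
grip_width: 0.0001
gripper_force: 2.2
```

>>> carry_out(steps=[[[0, -0.1, 0], [0, 0, 0], 0], [[0, 0, 0], [0, 0, 0], 0]])

```text
time_s: 10.7
tool_pos: [0.6128, -0.2462, 0.0875]
eef_rot: [-0.071, 0.997, 0.001, -0.001]
contact_force: [-0.8, 5.7, -1.1]
grip_width: -0.0002
gripper_force: 2.5
```

>>> carry_out(steps=[[[0, -0.1, 0], [0, 0, 0], 0], [[0, 0, 0], [0, 0, 0], 0]])

```text
time_s: 10.9
tool_pos: [0.6127, -0.2464, 0.0875]
eef_rot: [-0.071, 0.997, 0.001, -0.001]
contact_force: [-0.3, 8.7, -0.3]
grip_width: 0.0
gripper_force: 3.7
```

>>> carry_out(steps=[[[0, 0, 0], [0, 0, 0], 0], [[0, 0, 0], [0, 0, 0], 0], [[0, 0, 0], [0, 0, 0], 0], [[0, 0, 0], [0, 0, 0], 0], [[0, 0, 0], [0, 0, 0], 0], [[0, 0, 0], [0, 0, 0], 0], [[0, 0, 0], [0, 0, 0], 0], [[0, 0, 0], [0, 0, 0], 0], [[0, 0, 0], [0, 0, 0], 0], [[0, 0, 0], [0, 0, 0], 0], [[0, 0, 0], [0, 0, 0], 0], [[0, 0, 0], [0, 0, 0], 0], [[0, 0, 0], [0, 0, 0], 0], [[0, 0, 0], [0, 0, 0], 0], [[0, 0, 0], [0, 0, 0], 0], [[0, 0, 0], [0, 0, 0], 0], [[0, 0, 0], [0, 0, 0], 0], [[0, 0, 0], [0, 0, 0], 0]])

```text
time_s: 12.7
tool_pos: [0.6127, -0.2464, 0.0875]
eef_rot: [-0.071, 0.997, 0.001, -0.001]
contact_force: [0.7, 7.5, -1.1]
grip_width: -0.0
gripper_force: 3.6
```

Run:
```python
from h import *
s=manip.get_state();print(s['contact_force'],s['tool_pos'],s['time_s'])
a=manip.grab_frame('side')[190:290,305:425]
w=manip.grab_frame('wrist')
o=np.zeros((400,800,3),np.uint8);o[:,:400]=cv2.resize(a,None,fx=4,fy=4,interpolation=cv2.INTER_CUBIC)[:,80:480];w=cv2.resize(w,(400,250));o[:250,400:]=w
cv2.imwrite('pics/c4.png',o)
```

```text
[ 0.68405167  7.53551443 -1.12046997] [ 0.61274447 -0.24642764  0.08747824] 12.7
```

View pics/c4.png

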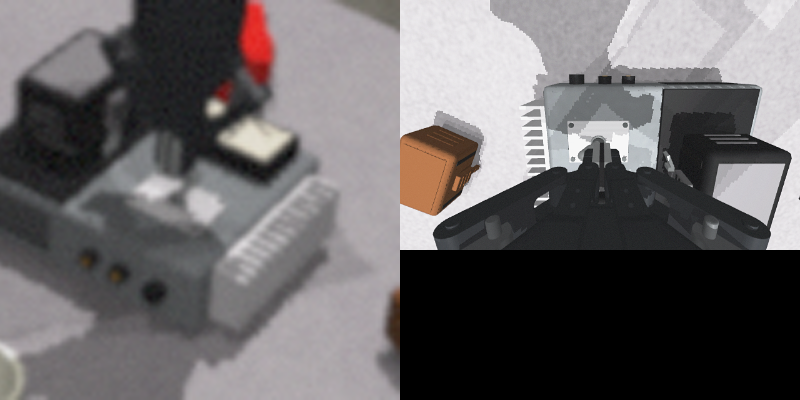

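Side crop: finger stands against the lever over the plate at about (175,180), steady at 7.5 N against the stop. Now releasing slowly, then going above the pack.

>>> carry_out(steps=[[[0, 0.2, 0], [0, 0, 0], 0], [[0, 0.3, 0], [0, 0, 0], 0], [[0, 0.3, 0], [0, 0, 0], 0], [[0, 0.3, 0], [0, 0, 0], 0], [[0, 0.3, 0], [0, 0, 0], 0], [[0, 0.6, 0], [0, 0, 0], 0], [[0, 1, 0], [0, 0, 0], 0], [[0, 0, -3], [0, 0, 0], 0], [[0, 0, -4.5], [0, 0, 0], 0], [[0, 0, -4], [0, 0, 0], 8.5], [[-1.5, 3.7, 0], [0, 0, 0], 8.5], [[-1.55, 3.65, 0], [0, 0, 0], 8.5], [[0, 0, 0], [0, 0, 0], 8.5], [[0, 0, 0], [0, 0, 0], 8.5], [[0, 0, 0], [0, 0, 0], 8.5]])

```text
time_s: 14.3
tool_pos: [0.6287, -0.1416, 0.2027]
eef_rot: [-0.071, 0.997, -0.0, -0.0]
contact_force: [-0.5, -0.4, 0.5]
grip_width: 0.0845
gripper_force: 0.0
```

Run:
```python
from h import *
s=manip.get_state();p=s['tool_pos'];print(s['grip_width'],p,s['contact_force'])
c,n=np.cos(.144),np.sin(.144)
d=np.array([.635,-.1925])+np.array([[c,-n],[n,c]])@[.0005,.0515]
Q=R.from_quat(s['eef_rot']).as_matrix();print('to go tool cm',100*Q.T@(np.r_[d,.078]-p),np.arctan2(-Q[0,1],Q[1,1]))
```

```text
0.08448969570152706 [ 0.62873543 -0.14156836  0.20272554] [-0.45560378 -0.39418261  0.5081996 ]
to go tool cm [ 0.05604884  0.02742253 12.47256194] 0.1423827517817253
```

>>> carry_out(steps=[[[0.05, 0, 4], [0, 0, 0], 8.5], [[0, 0, 3.5], [0, 0, 0], 8.5], [[0, 0, 2], [0, 0, 0], 8.5], [[0, 0, 1.5], [0, 0, 0], 8.5], [[0, 0, 1.4], [0, 0, 0], 8.5], [[0, 0, 0], [0, 0, 0], 8.5], [[0, 0, 0], [0, 0, 0], 8.5]])

```text
time_s: 15.0
tool_pos: [0.6289, -0.1417, 0.0793]
eef_rot: [-0.071, 0.997, -0.0, 0.0]
contact_force: [0.1, 0.3, 0.6]
grip_width: 0.0851
gripper_force: 0.0
```

>>> carry_out(steps=[[[0, 0, 0], [0, 0, 0], 5.5], [[0, 0, 0], [0, 0, 0], 5.5], [[0, 0, 0], [0, 0, 0], 5.5], [[0, 0, 0], [0, 0, 0], 5.5], [[0, 0, 0], [0, 0, 0], 5.5]])

```text
time_s: 15.5
tool_pos: [0.6295, -0.1417, 0.0806]
eef_rot: [-0.071, 0.997, -0.001, 0.001]
contact_force: [-0.5, -0.7, 5.4]
grip_width: 0.0585
gripper_force: 66.0
```

>>> carry_out(steps=[[[0, 0, -0.1], [0, 0, 0], 5.5], [[0.2, 0, 0], [0, 0, 0], 5.5], [[0.4, 0, 0], [0, 0, 0], 5.5], [[0.4, 0, 0], [0, 0, 0], 5.5], [[0, 0, 0], [0, 0, 0], 5.5]])

```text
time_s: 16.0
tool_pos: [0.6187, -0.143, 0.0806]
eef_rot: [-0.071, 0.997, -0.0, 0.001]
contact_force: [0.8, -0.8, 6.0]
grip_width: 0.0578
gripper_force: 65.7
```

>>> carry_out(steps=[[[0.7, 0, 0], [0, 0, 0], 5.5], [[0.8, 0, 0], [0, 0, 0], 5.5], [[0.8, 0, 0], [0, 0, 0], 5.5], [[0.8, 0, 0], [0, 0, 0], 5.5], [[0.8, 0, 0], [0, 0, 0], 5.5], [[0.8, 0, 0], [0, 0, 0], 5.5], [[0.8, 0, 0], [0, 0, 0], 5.5], [[0.5, 0, 0], [0, 0, 0], 5.5], [[0.2, 0, 0], [0, 0, 0], 5.5], [[0, 0, 0], [0, 0, 0], 5.5], [[0, 0, 0], [0, 0, 0], 5.5]])

```text
time_s: 17.1
tool_pos: [0.5572, -0.1519, 0.0806]
eef_rot: [-0.071, 0.997, -0.0, 0.0]
contact_force: [1.2, -0.5, 6.8]
grip_width: 0.0584
gripper_force: 65.9
```

>>> carry_out(steps=[[[0, 0, -0.3], [0, 0, 0], 5.5], [[0, 0, -0.6], [0, 0, 0], 5.5], [[0, 0, -1], [0, 0, 0], 5.5], [[0, 0, -2], [0, 0, 0], 5.5], [[0, 0, -3], [0, 0, 0], 5.5], [[0, 0, -2], [0, 0, 0], 5.5], [[0, 0, 0], [0, 0, 0], 5.5], [[0, 0, 0], [0, 0, 0], 5.5]])

```text
time_s: 17.9
tool_pos: [0.5567, -0.1513, 0.1688]
eef_rot: [-0.071, 0.997, -0.0, -0.0]
contact_force: [-0.4, 0.5, -4.7]
grip_width: 0.0583
gripper_force: 65.5
```

Run:
```python
from h import *
s=manip.get_state();print(s['tool_pos'],s['contact_force'],s['moment'],s['grip_width'])
a=manip.grab_frame('side')[150:300,220:420]
w=manip.grab_frame('wrist')
o=np.zeros((600,800,3),np.uint8);o[:300,:400]=cv2.resize(a,None,fx=2,fy=2,interpolation=cv2.INTER_CUBIC)
o[:300,400:]=cv2.resize(manip.grab_frame('top')[130:230,280:413],(400,300),interpolation=cv2.INTER_CUBIC)
o[300:,:480]=cv2.resize(w,(480,300))
cv2.imwrite('pics/c5.png',o)
```

```text
[ 0.55671763 -0.15133176  0.16883914] [-0.44318739  0.47546814 -4.70393523] [ 0.01896156  0.03345018 -0.00711817] 0.05833087867698925
```

View pics/c5.png

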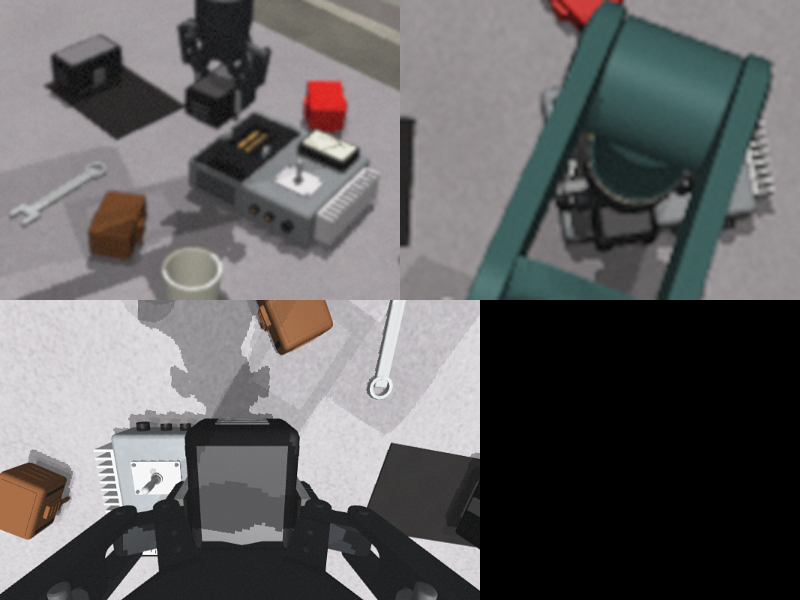

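Switch stands upright again at (298,175) in the side part, the pack is held level off the rails, and the mat's -y half is free. Moving to the mat.

>>> carry_out(steps=[[[-0.6, 1.6, 0], [0, 0, 0], 5.5], [[-1.2, 3.2, 0], [0, 0, 0], 5.5], [[-1.2, 3.3, 0], [0, 0, 0], 5.5], [[-1.2, 3.3, 0], [0, 0, 0], 5.5], [[-1.2, 3.3, 0], [0, 0, 0], 5.5], [[-1.2, 3.3, 0], [0, 0, 0], 5.5], [[-1.2, 3.3, 0], [0, 0, 0], 5.5], [[-1.1, 3, 0], [0, 0, 0], 5.5], [[-0.6, 1.7, 0], [0, 0, 0], 5.5], [[0, 0, 0], [0, 0, 0.05], 5.5], [[0, 0, 0], [0, 0, 0.07], 5.5], [[0, 0, 0], [0, 0, 0.05], 5.5], [[0, 0, 2], [0, 0, 0], 5.5], [[0, 0, 3], [0, 0, 0], 5.5], [[0, 0, 3], [0, 0, 0], 5.5], [[0, 0, 2], [0, 0, 0], 5.5], [[0, 0, 1], [0, 0, 0], 5.5], [[0, 0, 0], [0, 0, 0], 5.5], [[0, 0, 0], [0, 0, 0], 5.5], [[0, 0, 0], [0, 0, 0], 5.5]])

```text
time_s: 20.05
tool_pos: [0.6156, 0.1195, 0.0602]
eef_rot: [0.014, 1.0, 0.0, 0.001]
contact_force: [0.6, -0.3, -4.0]
grip_width: 0.0586
gripper_force: 65.6
```

Run:
```python
from h import *
s=manip.get_state();Q=R.from_quat(s['eef_rot']).as_matrix();print(s['tool_pos'],s['contact_force'],s['grip_width'],np.arctan2(-Q[0,1],Q[1,1]))
```

```text
[0.615557   0.11947738 0.06022589] [ 0.58774049 -0.29864982 -3.9654876 ] 0.058554815296692396 -0.02782544771983269
```

>>> carry_out(steps=[[[0, 0, 1], [0, 0, 0], 5.5], [[0, 0, 1], [0, 0, 0], 5.5], [[0, 0, 0.8], [0, 0, 0], 5.5], [[0, 0, 0.5], [0, 0, 0], 5.5], [[0, 0, 0.3], [0, 0, 0], 5.5], [[0, 0, 0.2], [0, 0, 0], 5.5], [[0, 0, 0], [0, 0, 0], 5.5], [[0, 0, 0], [0, 0, 0], 5.5]])

```text
time_s: 20.85
tool_pos: [0.6146, 0.1194, 0.0211]
eef_rot: [0.014, 1.0, -0.0, 0.0]
contact_force: [-0.3, 1.0, -3.3]
grip_width: 0.0582
gripper_force: 65.7
```

>>> carry_out(steps=[[[0, 0, 0.1], [0, 0, 0], 5.5], [[0, 0, 0.1], [0, 0, 0], 5.5], [[0, 0, 0], [0, 0, 0], 5.5]])

```text
time_s: 21.15
tool_pos: [0.6143, 0.1194, 0.0189]
eef_rot: [0.014, 1.0, -0.0, -0.0]
contact_force: [-0.5, -0.4, -4.2]
grip_width: 0.0584
gripper_force: 65.7
```

>>> carry_out(steps=[[[0, 0, 0.1], [0, 0, 0], 5.5], [[0, 0, 0], [0, 0, 0], 5.5]])

```text
time_s: 21.35
tool_pos: [0.6143, 0.1194, 0.0178]
eef_rot: [0.014, 1.0, -0.0, -0.0]
contact_force: [0.0, -0.0, -3.0]
grip_width: 0.0584
gripper_force: 65.7
```

>>> carry_out(steps=[[[0, 0, 0.1], [0, 0, 0], 5.5], [[0, 0, 0], [0, 0, 0], 5.5]])

```text
time_s: 21.55
tool_pos: [0.6144, 0.1194, 0.0177]
eef_rot: [0.014, 1.0, -0.0, 0.0]
contact_force: [-2.5, -0.3, 4.7]
grip_width: 0.0584
gripper_force: 66.5
```

>>> carry_out(steps=[[[0, 0, 0.05], [0, 0, 0], 5.5], [[0, 0, 0], [0, 0, 0], 5.5]])

```text
time_s: 21.75
tool_pos: [0.6144, 0.1194, 0.0176]
eef_rot: [0.014, 1.0, -0.0, 0.0]
contact_force: [-4.8, -0.7, 9.6]
grip_width: 0.0582
gripper_force: 67.3
```

>>> carry_out(steps=[[[0, 0, -0.05], [0, 0, 0], 5.5], [[0, 0, 0], [0, 0, 0], 6.2], [[0, 0, 0], [0, 0, 0], 7], [[0, 0, 0], [0, 0, 0], 8], [[0, 0, 0], [0, 0, 0], 8.5], [[0, 0, 0], [0, 0, 0], 8.5], [[0, 0, 0], [0, 0, 0], 8.5]])

```text
time_s: 22.45
tool_pos: [0.6145, 0.1194, 0.0169]
eef_rot: [0.014, 1.0, -0.0, 0.0]
contact_force: [0.0, 0.6, 1.5]
grip_width: 0.0851
gripper_force: 0.0
```

>>> carry_out(steps=[[[0, 0, -0.5], [0, 0, 0], 8.5], [[0, 0, -1.5], [0, 0, 0], 8.5], [[0, 0, -3], [0, 0, 0], 8.5], [[0, 0, -4], [0, 0, 0], 8.5], [[0, 0, -4], [0, 0, 0], 8.5], [[0, 0, -4], [0, 0, 0], 8.5], [[-4, 0, 0], [0, 0, 0], 8.5], [[-4, 0, 0], [0, 0, 0], 8.5], [[0, 0, 0], [0, 0, 0], 8.5], [[0, 0, 0], [0, 0, 0], 8.5], [[0, 0, 0], [0, 0, 0], 8.5]])

```text
time_s: 23.55
tool_pos: [0.693, 0.1172, 0.1871]
eef_rot: [0.014, 1.0, -0.0, -0.001]
contact_force: [-0.3, -0.2, -0.2]
grip_width: 0.0853
gripper_force: 0.0
```

Run:
```python
from h import *
s=manip.get_state();im=manip.grab_frame('wrist');print(s['tool_pos'],s['grip_width'],s['contact_force'])
g=cv2.cvtColor(im,cv2.COLOR_BGR2GRAY);w=cam('wrist',s)
# pack top expected at z=.058; outline of bright grey top patch
uv=proj(w,[.6144,.1194,.058]);print('exp px',uv)
u,v=uv.astype(int);r=g[v-60:v+60,u-60:u+60];m=((r>95)&(r<230)).astype(np.uint8)
n,l,st,c=cv2.connectedComponentsWithStats(m)
for i in range(1,n):
    if st[i,4]>300:print(st[i],c[i]+[u-60,v-60],atz(w,c[i]+[u-60,v-60],.058), cv2.minAreaRect(np.argwhere(l==i)[:,::-1].astype(np.float32)))
print(cv2.resize(g[v-70:v+70,u-80:u+80],(20,14),interpolation=cv2.INTER_AREA))
```

```text
[0.69302195 0.1172063  0.1870896 ] 0.08526090752849882 [-0.3463046  -0.21769027 -0.21313136]
exp px [322.37314895 101.94372579]
[   0    0   16  120 1666] [268.50780312 103.79111645] [0.61468837 0.07059182 0.058     ] ((7.5, 59.5), (119.0, 15.0), 90.0)
[  35   14   52   87 3477] [323.69801553  89.64797239] [0.60396153 0.12086538 0.058     ] ((60.5, 57.0), (86.0, 51.0), 90.0)
[[115 117 115 114  31  31  32  38  48  52  54  54  54  54  54  54  53  50
   49  44]
 [114 112 114 117  33  31  31  35  38  43  46  46  49  52  54  54  53  50
   50  43]
 [113 114 114 117  37  31  38  77  92 119 119 137 140  95  50  54  52  50
   50  43]
 [115 115 116 118  41  31  38 109 141 172 172 194 203 115  49  54  53  50
   50  43]
 [117 114 114 115  45  31  37 109 157 174 175 193 204 111  49  53  53  50
   51  43]
 [114 114 116 117  49  36  35 109 134 176 176 186 206 108  62  53  53  51
   51  39]
 [113 114 116 117  54  58  38 109 108 164 179 187 208 105 135  53  53  50
   51  38]
 [113 116 115 115  57  56  39 107 108 119 153 182 177  68 111  54  54  50
   49  37]
 [112 112 115 114  60  37  32 104 108 107 106 106 133  60  58  52  51  50
   48  35]
 [112 119 130 120  64  33  29  89  92  91  90 102 116  50  50  51  50  50
   48  34]
 [171 151 176 172  96  46  34  97 106  98  89  99 106  47  50  50  50  50
   50  37]
 [181 182 184 187 115  50  41  52  53  42  40  42  42  37  51  50  51  50
   51  47]
 [184 194 198 193 114  50  50  49  50  46  46  46  48  50  50  50  50  51
   52  49]
 [180 195 200 193 120  49  50  50  51  47  47  47  49  49  50  50  50  50
   52  53]]
```

```bash
python3 -c "
from plant import manip
print(manip.close_job())"
```

```text
the job is handed in; nothing more can be done
None
```

The job is handed in. The pack went home, though I inferred the click from its position and the tabs being out. The switch was held about 2 s at 7.5 N (its stop judged by force) and sprang back to the middle. The pack now stands upright on the free half of the mat, and nothing else was touched.

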